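# Clamp and squeeze a microscope objective

### The job

Swing the open half of the hinged clamp shut round the microscope objective standing in it, then take the knurled-head locking pin from the wooden tool stand and push it down through the aligned lug holes until its head sits on the lugs. The pin has some play and does not yet grip the barrel, so finally squeeze the two closed halves firmly together between the fingers, one finger on each half, and finish still holding that squeeze, so that a colleague can unscrew the stuck front cap. Keep the objective standing in the clamp, and leave the nut drivers in their holes and the canister and eyepiece where they are.

Things in the scene. Friction and masses are not known exactly. Their poses are not given: they have to be found in the camera images.
- clamp: hinged split clamp bolted to the bench: dark base plate 150 x 110 x 10 mm (x, y, z) with two aluminium halves, 24 to 54 mm above the bench, round an upright rubber-lined 32 mm bore. Origin on the bench under the bore's axis, z up. The halves part on the plane y = 0; vertical hinge axis at x = +46 mm, y = 0; locking lugs with the upright pin hole at x = -46 mm, y = 0.
- fixed_half: the clamp's fixed half, on its -y side; same origin and axes as the clamp. Outer flat upright at y = -24 mm, from x = -22 to +22 mm, 24 to 54 mm above the bench. At the lug end two plates 24 mm square, 10 mm thick, with 12 mm holes in line, one above the other; the other half's tongue swings into the 10 mm slot between them.
- moving_half: the clamp's swinging half, on its +y side when shut. Origin on the hinge axis at bench height, z up; the frame turns with it and is parallel to the clamp's when shut. In it: parting face y = 0, bore at x = -46 mm, outer flat at y = +24 mm from x = -68 to -24 mm, tongue with a 12 mm hole centred at x = -92 mm, y = 0. It lies 24 to 54 mm above the bench.
- jaw (a joint): hinge of the moving half, rad: 0 = shut against a firm stop, larger = open; opening turns it clockwise seen from above (to the clamp's +y). Stiff hinge (about 0.1 N m of friction): it stays where it is left, and can be pushed shut with closed fingers on its outer flat.
- moving_face (a point): middle of the moving half's outer flat, 39 mm above the bench, where to push it shut or squeeze it
- hinge_top (a point): on the hinge axis at the height of the halves' top (54 mm above the bench)
- lug_hole (a point): centre of the mouth of the upper lug's hole, 54 mm above the bench, where the pin goes in; 12 mm hole straight down, 30 mm through both lug plates and the tongue, open below
- clamp_centre (a point): on the bore's axis at the height of the halves' top (54 mm above the bench). Here the closed halves measure 48 mm between their outer flats, along the clamp's y.
- objective: steel microscope objective, 62 mm tall, barrel 32 mm in diameter, loose, standing nose up in a low rubber ring on the clamp's base, in the bore; its top is 72 mm above the bench. Origin at the centre of its underside, 10 mm above the bench. 0.18 kg.
- pin: steel locking pin in one of the stand's holes. Origin on its axis at the underside of its head, z up. Below: shank 10 mm in diameter, 40 mm long, its last 6 mm tapering to 5 mm. Above: flange 28 mm in diameter, 3 mm thick, then a knurled head 22 mm in diameter up to 28 mm over the origin, to grip from above. Fully home in the clamp its origin is at lug_hole. 0.08 kg.
- stand: wooden tool stand fixed to the bench, 150 x 46 x 50 mm (x, y, z), with three upright holes, 12 mm wide, 44 mm deep, at x = -50, 0, +50 mm, y = 0; pin and nut drivers stand in them in any order, shoulders on its top. Fingers have most room closing along the stand's y. Origin at the centre of its underside.
- driver_a: nut driver with a black handle 16 mm in diameter, 56 mm tall above the stand, not to be taken. Origin at the underside of the handle, on the stand's top.
- driver_b: thinner nut driver with a black handle 13 to 16 mm in diameter, 48 mm tall above the stand, not to be taken. Origin at the underside of the handle.
- canister: closed plastic objective canister, 49 mm in diameter, 62 mm tall, standing on the bench beyond the work; leave it. Origin at the centre of its underside.
- eyepiece: black eyepiece, 41 mm in diameter, 50 mm tall, standing on the bench nearer the robot; leave it. Origin at the centre of its underside.

How it is judged:
By the outcome, as a careful person would: the job done as asked, in the order asked, and still so for the second after the job is handed in, while the arm keeps its last pose, push and grip.
It also fails if it takes over 58 s, if anything falls off the work surface, if the arm or the gripper's body presses on something with over 40 N, if the wrist force passes 120 N, or if a joint passes its speed limit or range.

### The arm

A 7-joint arm with a two-finger parallel gripper is mounted at the origin on the work surface. World frame = base frame: x ahead of the robot, y to its left, z up, the work surface at z = 0. Lengths are in m, angles in rad, forces in N, time in s.
With the tool pointing down it reaches from about 0.425 to 0.875 m from the base axis. Payload 8.4 kg.
Tool frame: the origin (TCP) lies between the finger pads; the fingertips stand 17 mm ahead of it and the grasp point (between the pads) lies 2 mm behind it (arm.finger_overhang is the distance from the TCP to the fingertips, in m); z points along the fingers, y is the direction in which the jaws open and shut (so a half turn about z gives the same grasp; the last joint's range is limited). The gripper opens to 87 mm and grips with 3 to 60 N. Pads are 19 mm wide; open, the fingers measure 117 mm over their backs; the gripper's body (75 mm by 190 mm) begins 51 mm behind the grasp point.
Start: joints at [-1.355, 0.333, 0.04, 1.465, -0.013, 1.343, -0.059], TCP at [0.201, 0.618, 0.209] pointing down, gripper open.
Joint ranges: [-2.58, 2.58], [-0.38, 2.09], [-1.3, 1.39], [0.25, 2.4], [-1.5, 4.64], [0.08, 2.09], [-2.65, 2.65]. Speed limits (rad/s): [2.22, 2.22, 2.79, 2.79, 3.14, 3.14, 3.14].

### API

Orientations are given as a unit quaternion [x, y, z, w].
In Python, from bench import arm gives the robot as it stands.
- The arm moves only by the tool carry_out, never from a script. Its argument "commands" is a list of rows, each an object with "slide": the shift along the tool's x, y, z in cm, a list of three; "turn": the turn, a rotation vector about the tool's x, y, z in rad, a list of three; "grip": the closure, from 0 (fully open) to 1 (shut). A call has exactly 5 rows; each row is the pose to reach, as a shift and turn from the pose commanded when the call began, along the tool's axes at that moment; what a row does not reach only later rows make up. A row lasts 1/12 s, in which the tool goes at most 41.7 mm and 7.16 degrees, less where a joint would pass 70% of its speed; a pose out of reach is approached as far as the arm can. A call with a gripper value outside its range is refused whole. The fingers move at their own pace and stop on an object; "force" is the grip in N (left out, the last holds). Time passes only in rows, so rows that repeat a pose let the fingers close, or fill a call up. It gives the time, the measured TCP pose, the force and the opening at its end, in the units of the state.
- arm.state(): the state, without advancing time (a new reading comes with each control period).
- arm.read_camera(name): name is "scene" or "top" or "wrist"; returns a dict with "image" (384x512x3 uint8, red, green, blue), "depth" (384x512 float32, m along the optical axis (not along the pixel's ray), 0 where there is no reading), "mtx" (3x3 intrinsics, pixels), "R" (3x3) and "t" (3): a world point X has camera coordinates R X + t. Camera axes: x right, y down, z forward; pixel columns grow to the right and rows downward; lengths in m; the calibration is good to about 2 mm. A picture is of the moment at which its call begins.
- arm.job_done(): hands the job in, once; it reports no verdict.
The state is a dict: "time": time; "joints": joint angles; "qvel": joint speeds; "tau": joint torques, N m; "tcp_pos": TCP position; "tcp_rot": TCP orientation; "contact_force": force on the tool from outside, world axes, zero at the start; "wrist_torque": the same for the moment, N m; "grip_width": finger opening in m.
Only numpy, scipy, OpenCV 4.12 (cv2) and the standard library are available. Lean on these libraries where they do the work, as an engineer would, in place of code of your own. Each camera call takes 0.05 s, during which the arm holds its last target. There are 200 camera calls.

## Working session

There is one attempt and no reset: what is moved stays moved. The work goes in short steps, Python scripts to look and compute and a tool call to move; the robot and the scene stay as the last step left them, time stands still between calls to the robot, and variables do not carry over. Pictures are saved under pics/ and viewed, about 8 in all and at most 12, crops included, and the job is handed in when it is done.

Besides the shell and the picture viewer there is one more tool, called as name(argument=value, ...), one argument or row to a line, values as JSON. carry_out: Moves the arm, as the interface text tells. Its arguments: {"type":"object","properties":{"commands":{"type":"array"},"force":{"type":"number"}},"required":["commands"]}

```bash
mkdir -p pics; ls; cat > h.py <<'E'
import numpy as np, cv2
from bench import arm
from scipy.spatial.transform import Rotation as Ro
def snap(n,tag):
    c=arm.read_camera(n); np.savez('pics/'+tag+'.npz',**c)
    cv2.imwrite('pics/'+tag+'.png',cv2.cvtColor(c['image'],cv2.COLOR_RGB2BGR)); return c
def load(tag): return np.load('pics/'+tag+'.npz')
def at_z(c,u,v,z):
    d=np.linalg.solve(c['mtx'],[u,v,1.]); d=c['R'].T@d; o=-c['R'].T@c['t']
    return o+d*(z-o[2])/d[2]
def at_d(c,u,v):
    z=np.median(c['depth'][int(v)-1:int(v)+2,int(u)-1:int(u)+2])
    return c['R'].T@(np.linalg.solve(c['mtx'],[u,v,1.])*z-c['t'])
def proj(c,X):
    p=c['mtx']@(c['R']@np.array(X)+c['t']); return p[:2]/p[2]
def plan(pos,yaw=None):
    s=arm.state(); R=Ro.from_quat(s['tcp_rot'])
    print('slide cm',np.round(R.inv().apply(np.array(pos)-s['tcp_pos'])*100,2))
E
python3 - <<'E'
from h import *
a=snap('scene','scene0'); b=snap('top','top0')
s=arm.state(); print(s); print(Ro.from_quat(s['tcp_rot']).as_matrix().round(3), arm.finger_overhang)
im=np.hstack([cv2.imread('pics/scene0.png')]); cv2.imwrite('pics/s0.png',cv2.resize(im,(800,600)))
cv2.imwrite('pics/t0.png',cv2.resize(cv2.imread('pics/top0.png'),(800,600),interpolation=cv2.INTER_CUBIC))
E
```

```text
pics
{'time': 0.1, 'joints': array([-1.35521082,  0.33385084,  0.03989193,  1.46615756, -0.01338202,
        1.34332016, -0.05847117]), 'qvel': array([ 0.00084807, -0.00169749,  0.00035111, -0.00490982, -0.00054353,
       -0.00202744, -0.00094822]), 'tau': array([ 4.54152774e-03, -6.57814407e+01,  1.34047408e+00, -4.04711187e+01,
       -5.94376260e-02,  4.09618719e-02,  3.64087555e-05]), 'tcp_pos': array([0.20115469, 0.61762741, 0.20775402]), 'tcp_rot': array([ 1.56743668e-01,  9.87639044e-01, -7.33030362e-04, -5.46478464e-05]), 'contact_force': array([ 0.50902195,  0.60552158, -0.23191863]), 'wrist_torque': array([-0.04080455, -0.01619226, -0.04197264]), 'grip_width': 0.0868122005235618}
[[-0.951  0.31  -0.   ]
 [ 0.31   0.951 -0.001]
 [-0.    -0.001 -1.   ]] 0.017
```

View pics/t0.png

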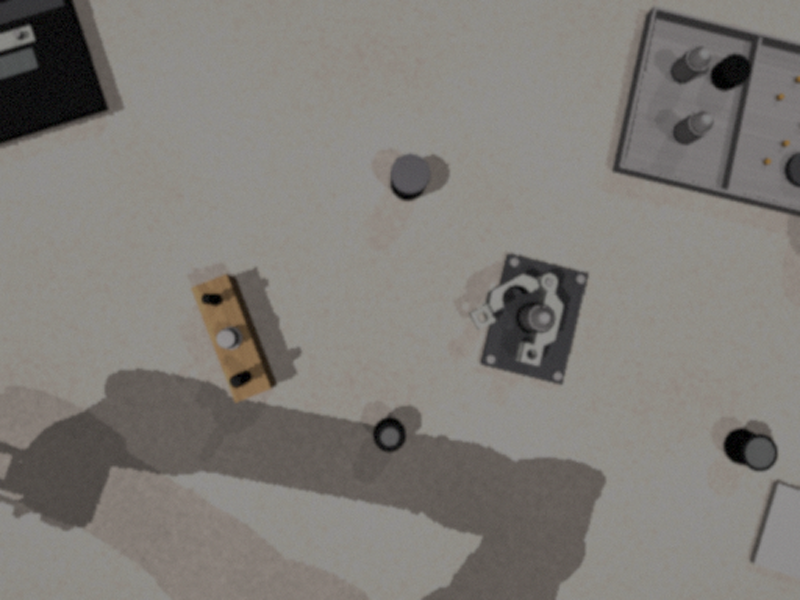

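View pics/s0.png

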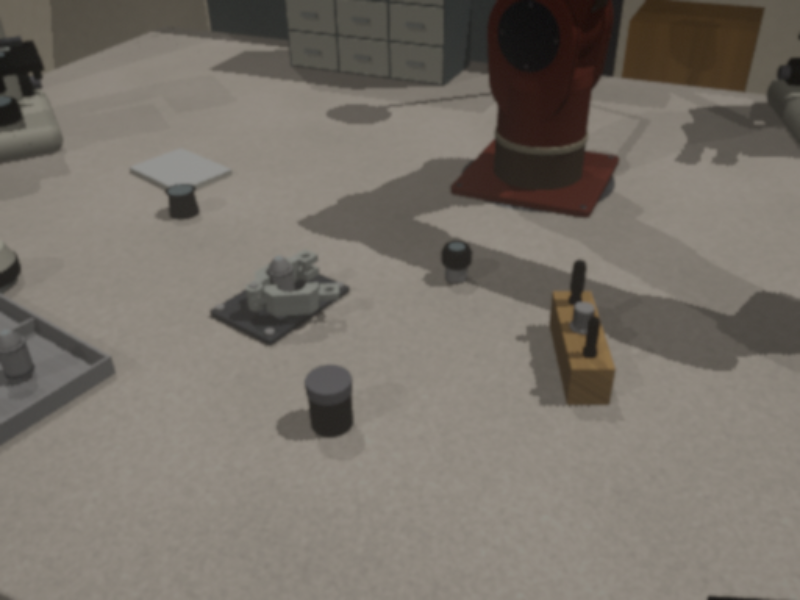

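Top view (800 px scale): clamp hinge (549,283), fixed lug (530,352), tongue tip (482,316), objective (540,318). The stand runs (212,288)–(255,390), with the pin in its middle hole (228,338). The eyepiece is at (390,434) and the canister at (410,175).

```bash
python3 - <<'E'
from h import *
c=load('top0'); k=.64
print('cam',(-c['R'].T@c['t']).round(3))
for n,u,v,z in [('hinge',549,283,.054),('lug',531,353,.054),('tongue',482,317,.044),('obj',541,316,.072),('pin',228,337,.078),
 ('base1',510,254,.01),('base2',588,271,.01),('base3',561,383,.01),('base4',482,364,.01),('drA',211,299,.106),('drB',240,380,.1),('st1',194,286,.05),('st2',229,275,.05),('st3',273,384,.05),('st4',237,401,.05),('eyep',389,434,.05),('can',409,174,.062)]:
    print(n,at_z(c,u*k,v*k,z).round(4), at_d(c,u*k,v*k).round(4))
im=cv2.imread('pics/top0.png')
cv2.imwrite('pics/t0c.png',cv2.resize(im[150:260,295:385],(640,782))[:600])
E
```

```text
cam [0.498 0.013 0.809]
hinge [ 0.5456 -0.2038  0.054 ] [ 0.5454 -0.2029  0.0571]
lug [ 0.4587 -0.1829  0.054 ] [ 0.4573 -0.1901  0.026 ]
tongue [ 0.5015 -0.1231  0.044 ] [ 5.017e-01 -1.310e-01 -5.000e-04]
obj [ 0.5044 -0.1896  0.072 ] [ 0.5044 -0.1895  0.0721]
pin [0.4706 0.1809 0.078 ] [0.4706 0.181  0.0778]
base1 [ 0.5849 -0.1643  0.01  ] [ 5.860e-01 -1.666e-01 -3.000e-04]
base2 [ 0.5655 -0.268   0.01  ] [ 5.664e-01 -2.716e-01 -3.000e-04]
base3 [ 0.4183 -0.2344  0.01  ] [ 0.4176 -0.2367  0.0027]
base4 [ 0.4408 -0.1304  0.01  ] [ 0.4407 -0.1305  0.0091]
drA [0.5138 0.1949 0.106 ] [0.5142 0.1984 0.0925]
drB [0.4233 0.1608 0.1   ] [0.4238 0.1598 0.1051]
st1 [0.5303 0.2303 0.05  ] [0.5304 0.2306 0.0487]
st2 [0.5448 0.1887 0.05  ] [0.5459 0.1925 0.0335]
st3 [0.414  0.1314 0.05  ] [0.4114 0.135  0.027 ]
st4 [0.3926 0.174  0.05  ] [0.3926 0.174  0.0496]
eyep [ 0.3561 -0.0108  0.05  ] [ 0.3562 -0.0108  0.0506]
can [ 0.6734 -0.0268  0.062 ] [ 0.6736 -0.0268  0.0613]
```

```bash
cat >> h.py <<'E'
def goal(pos,yaw_deg,show=True):
    "slide (cm) and turn (rad) to TCP pos with the tool down and tool y at yaw_deg"
    s=arm.state(); R=Ro.from_quat(s['tcp_rot']); a=np.radians(yaw_deg)
    y=np.array([np.cos(a),np.sin(a),0]); z=np.array([0,0,-1.]); T=Ro.from_matrix(np.c_[np.cross(y,z),y,z])
    sl=R.inv().apply(np.array(pos)-s['tcp_pos'])*100; tu=(R.inv()*T).as_rotvec()
    if show: print('t',round(s['time'],2),'tcp',s['tcp_pos'].round(4),'slide',sl.round(2),'turn',tu.round(3),'F',s['contact_force'].round(1),'w',round(s['grip_width'],4))
    return sl,tu
E
python3 - <<'E'
from h import *
goal([.46,.20,.25],90)
goal([.57,-.135,.2],28.7)
E
```

```text
t 0.1 tcp [0.2012 0.6176 0.2078] slide [-37.54 -31.7   -4.17] turn [-0.001 -0.    -0.315] F [ 0.5  0.6 -0.2] w 0.0868
t 0.1 tcp [0.2012 0.6176 0.2078] slide [-58.37 -60.14   0.87] turn [-0.001  0.001  0.755] F [ 0.5  0.6 -0.2] w 0.0868
```

carry_out(
  commands=[
    {"slide":[-37.5,-31.7,-4],"turn":[0,0,-0.3],"grip":0},
    {"slide":[-37.5,-31.7,-4],"turn":[0,0,-0.3],"grip":0},
    {"slide":[-37.5,-31.7,-4],"turn":[0,0,-0.3],"grip":0},
    {"slide":[-37.5,-31.7,-4],"turn":[0,0,-0.3],"grip":0},
    {"slide":[-37.5,-31.7,-4],"turn":[0,0,-0.3],"grip":0},
  ],
)

```text
time: 0.52
tcp_pos: [0.3112, 0.4394, 0.2252]
tcp_rot: [0.007, 1.0, -0.0, -0.0]
contact_force: [1.5, -0.4, 0.3]
grip_width: 0.0868
```

```bash
python3 - <<'E'
from h import *
goal([.46,.20,.25],90)
E
```

```text
t 0.52 tcp [0.3112 0.4394 0.2252] slide [-15.23 -23.72  -2.47] turn [-0.    -0.    -0.014] F [ 1.5 -0.4  0.3] w 0.0868
```

carry_out(
  commands=[
    {"slide":[-14.5,-24,-2.5],"turn":[0,0,0],"grip":0},
    {"slide":[-14.5,-24,-2.5],"turn":[0,0,0],"grip":0},
    {"slide":[-14.5,-24,-2.5],"turn":[0,0,0],"grip":0},
    {"slide":[-14.5,-24,-2.5],"turn":[0,0,0],"grip":0},
    {"slide":[-14.5,-24,-2.5],"turn":[0,0,0],"grip":0},
  ],
)

```text
time: 0.93
tcp_pos: [0.4156, 0.2602, 0.244]
tcp_rot: [0.007, 1.0, 0.0, -0.0]
contact_force: [1.3, 0.9, 0.8]
grip_width: 0.0868
```

```bash
python3 - <<'E'
from h import *
c=snap('wrist','w1')
goal([.57,-.135,.2],28.7)
print('cam',(-c['R'].T@c['t']).round(3),c['R'].round(2).tolist(), proj(c,[.4706,.181,.078]))
cv2.imwrite('pics/w1b.png',cv2.resize(cv2.imread('pics/w1.png'),(800,600),interpolation=cv2.INTER_CUBIC))
E
```

```text
t 0.98 tcp [0.4207 0.2522 0.2451] slide [-15.85 -38.33   4.61] turn [-0.     0.003  1.046] F [ 4.7 -7.5  1.1] w 0.0866
cam [0.34  0.261 0.42 ] [[0.01, 1.0, 0.0], [0.96, -0.01, 0.28], [0.28, -0.0, -0.96]] [187.43243958 220.42120386]
```

View pics/w1b.png

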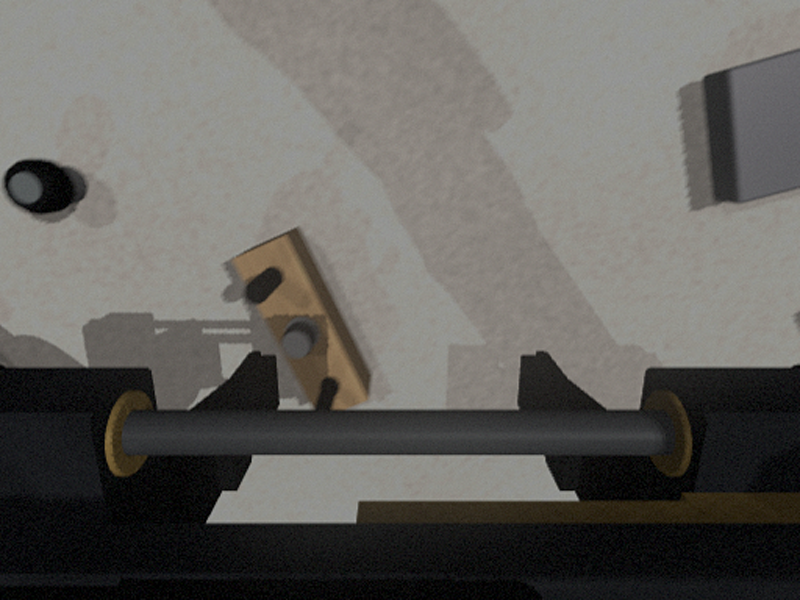

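Pin head top appears at about (299,333) of 800 px in the wrist view, close to the prediction. On to the clamp, closing the fingers.

carry_out(
  commands=[
    {"slide":[-15.5,-38.3,1],"turn":[0,0,1.045],"grip":1},
    {"slide":[-15.5,-38.3,1],"turn":[0,0,1.045],"grip":1},
    {"slide":[-15.5,-38.3,1],"turn":[0,0,1.045],"grip":1},
    {"slide":[-15.5,-38.3,1],"turn":[0,0,1.045],"grip":1},
    {"slide":[-15.5,-38.3,1],"turn":[0,0,1.045],"grip":1},
  ],
  force=20,
)

```text
time: 1.4
tcp_pos: [0.4906, 0.0663, 0.2389]
tcp_rot: [0.317, 0.948, 0.0, -0.0]
contact_force: [0.8, 0.6, 0.5]
grip_width: 0.0618
```

```bash
python3 - <<'E'
from h import *
c=load('w1'); print(at_z(c,191.4,213,.078))
goal([.575,-.135,.2],28.7)
E
```

```text
[0.46153876 0.18625202 0.078     ]
t 1.4 tcp [0.4906 0.0663 0.2389] slide [-18.86 -10.99   3.88] turn [ 0.    -0.     0.424] F [0.8 0.6 0.5] w 0.0618
```

carry_out(
  commands=[
    {"slide":[-18.9,-10.5,2],"turn":[0,0,0.41],"grip":1},
    {"slide":[-18.9,-10.5,2],"turn":[0,0,0.41],"grip":1},
    {"slide":[-18.9,-10.5,2],"turn":[0,0,0.41],"grip":1},
    {"slide":[-18.9,-10.5,2],"turn":[0,0,0.41],"grip":1},
    {"slide":[-18.9,-10.5,2],"turn":[0,0,0.41],"grip":1},
  ],
)

```text
time: 1.82
tcp_pos: [0.5763, -0.1225, 0.2195]
tcp_rot: [0.502, 0.865, 0.0, 0.0]
contact_force: [-0.2, 0.6, 1.1]
grip_width: 0.0281
```

carry_out(
  commands=[
    {"slide":[0,0,0],"turn":[0,0,0],"grip":1},
    {"slide":[0,0,0],"turn":[0,0,0],"grip":1},
    {"slide":[0,0,0],"turn":[0,0,0],"grip":1},
    {"slide":[0,0,0],"turn":[0,0,0],"grip":1},
    {"slide":[0,0,0],"turn":[0,0,0],"grip":1},
  ],
)

```text
time: 2.23
tcp_pos: [0.5758, -0.1193, 0.2199]
tcp_rot: [0.5, 0.866, 0.0, -0.0]
contact_force: [0.7, 0.4, -0.2]
grip_width: 0.0015
```

```bash
python3 - <<'E'
from h import *
c=snap('top','t1')
goal([.571,-.138,.047],28.7)
cr=c['image'][150:260,280:400,::-1]
cv2.imwrite('pics/t1c.png',cv2.resize(cr,(654,600),interpolation=cv2.INTER_CUBIC))
E
```

```text
t 2.28 tcp [ 0.5758 -0.1194  0.22  ] slide [-1.38 -1.36 17.3 ] turn [ 0.001 -0.     0.022] F [-0.  -0.1  0.7] w 0.0012
```

View pics/t1c.png

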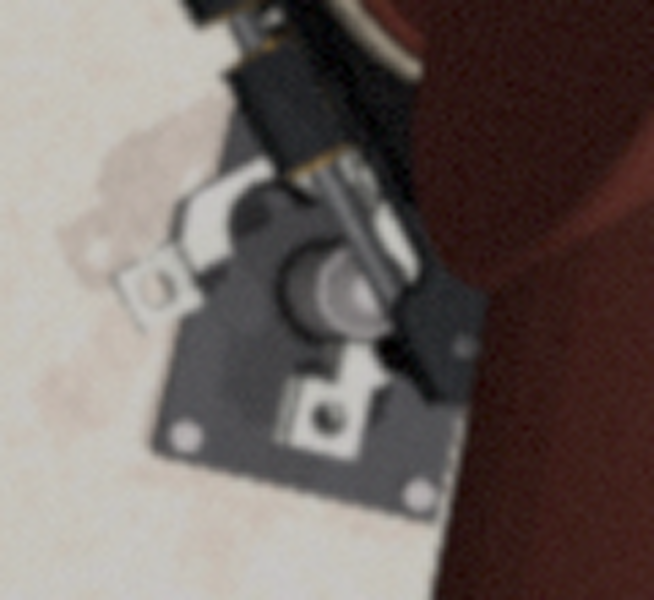

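Lug hole at crop (331,416), tongue hole at crop (158,288); the tool hides the hinge.

```bash
python3 - <<'E'
from h import *
c=load('t1'); f=lambda u,v:(280+u/5.45-.4,150+v/5.45-.4)
L=at_z(c,*f(331,416),.054); T=at_z(c,*f(158,288),.044)
b=[at_z(c,*f(u,v),.01) for u,v in [(186,436),(419,494)]]
print('lug',L,'tongue',T,'holes in base',b)
H=np.array([.5456,-.2038]); print('hinge-lug',H-L[:2],np.hypot(*(H-L[:2])),np.degrees(np.arctan2(*(H-L[:2])[::-1])),'hinge-tongue',np.hypot(*(H-T[:2])))
yaw=np.radians(-13.1)
H=L[:2]+.092*np.array([np.cos(yaw),np.sin(yaw)]); v=T[:2]-H; q=np.pi+yaw-np.arctan2(v[1],v[0]); print('H',H,'q',q,'r',np.hypot(*v))
for dq,gap in [(q,.018),(q,0),(q*.75,0),(q*.5,0),(q*.25,0),(0,0),(0,-.003)]:
    a=yaw-dq; x=np.array([np.cos(a),np.sin(a)]); y=np.array([-x[1],x[0]])
    P=H-.050*x+(.024+.015+gap)*y
    print(round(dq,3),P.round(4)); print(*[w.round(2) for w in goal([*P,.047],90+np.degrees(a),False)])
E
```

```text
lug [ 0.45873046 -0.18382256  0.054     ] tongue [ 0.50237042 -0.12328452  0.044     ] holes in base [array([ 0.44779072, -0.14094661,  0.01      ]), array([ 0.42812117, -0.22900152,  0.01      ])]
hinge-lug [ 0.08686954 -0.01997744] 0.08913706031720317 -12.951163586203075 hinge-tongue 0.09138675346783623
H [ 0.54833625 -0.20467448] q 0.8280532932934581 r 0.09347289743158947
0.828 [ 0.5734 -0.1331]
[-1.07 -0.91 17.3 ] [ 0.   -0.    0.01]
0.828 [ 0.5577 -0.142 ]
[-1.06 -2.71 17.3 ] [ 0.   -0.    0.01]
0.621 [ 0.5446 -0.1414]
[-0.35 -3.82 17.3 ] [ 0.  -0.  -0.2]
0.414 [ 0.5317 -0.1435]
[ 0.11 -5.04 17.3 ] [ 0.  -0.  -0.4]
0.207 [ 0.5195 -0.1482]
[ 0.31 -6.34 17.3 ] [ 0.   -0.   -0.61]
0 [ 0.5085 -0.1554]
[ 0.24 -7.65 17.3 ] [ 0.   -0.   -0.82]
0 [ 0.5078 -0.1583]
[ 0.02 -7.85 17.3 ] [ 0.   -0.   -0.82]
```

carry_out(
  commands=[
    {"slide":[-1,-0.5,4],"turn":[0,0,0],"grip":1},
    {"slide":[-1,-0.5,8],"turn":[0,0,0],"grip":1},
    {"slide":[-1,-0.5,12],"turn":[0,0,0],"grip":1},
    {"slide":[-1,-0.5,15.5],"turn":[0,0,0],"grip":1},
    {"slide":[-1,-0.5,17.3],"turn":[0,0,0],"grip":1},
  ],
)

```text
time: 2.7
tcp_pos: [0.5741, -0.1304, 0.0428]
tcp_rot: [0.5, 0.866, -0.001, -0.002]
contact_force: [-0.4, 1.1, 0.0]
grip_width: 0.0001
```

carry_out(
  commands=[
    {"slide":[0,-0.4,0],"turn":[0,0,0],"grip":1},
    {"slide":[0,-0.9,0],"turn":[0,0,0],"grip":1},
    {"slide":[0,-1.4,0],"turn":[0,0,0],"grip":1},
    {"slide":[0,-1.8,0],"turn":[0,0,0],"grip":1},
    {"slide":[0,-2.2,0],"turn":[0,0,0],"grip":1},
  ],
)

```text
time: 3.12
tcp_pos: [0.558, -0.1436, 0.0486]
tcp_rot: [0.501, 0.865, 0.001, 0.001]
contact_force: [0.7, -0.1, 0.1]
grip_width: 0.0005
```

```bash
python3 - <<'E'
from h import *
goal([.5446,-.1414,.047],41.3)
goal([.5317,-.1435,.047],53.2)
E
```

```text
t 3.12 tcp [ 0.558  -0.1436  0.0486] slide [ 0.86 -1.05  0.15] turn [ 0.002  0.002 -0.2  ] F [ 0.7 -0.1  0.1] w 0.0005
t 3.12 tcp [ 0.558  -0.1436  0.0486] slide [ 1.31 -2.28  0.15] turn [ 0.002  0.002 -0.408] F [ 0.7 -0.1  0.1] w 0.0005
```

carry_out(
  commands=[
    {"slide":[0.4,-0.4,0.1],"turn":[0,0,-0.08],"grip":1},
    {"slide":[0.7,-0.8,0.1],"turn":[0,0,-0.16],"grip":1},
    {"slide":[0.95,-1.3,0.1],"turn":[0,0,-0.24],"grip":1},
    {"slide":[1.15,-1.8,0.1],"turn":[0,0,-0.32],"grip":1},
    {"slide":[1.3,-2.3,0.1],"turn":[0,0,-0.4],"grip":1},
  ],
)

```text
time: 3.53
tcp_pos: [0.5311, -0.1434, 0.0469]
tcp_rot: [0.317, 0.948, 0.0, 0.001]
contact_force: [-0.7, -0.5, -0.7]
grip_width: 0.0005
```

```bash
python3 - <<'E'
from h import *
goal([.5195,-.1482,.047],65)
goal([.5085,-.1554,.047],76.9)
E
```

```text
t 3.53 tcp [ 0.5311 -0.1434  0.0469] slide [ 0.64 -1.08 -0.01] turn [ 0.001  0.001 -0.21 ] F [-0.7 -0.5 -0.7] w 0.0005
t 3.53 tcp [ 0.5311 -0.1434  0.0469] slide [ 1.08 -2.32 -0.01] turn [ 0.001  0.002 -0.417] F [-0.7 -0.5 -0.7] w 0.0005
```

carry_out(
  commands=[
    {"slide":[0.3,-0.45,0],"turn":[0,0,-0.08],"grip":1},
    {"slide":[0.5,-0.9,0],"turn":[0,0,-0.16],"grip":1},
    {"slide":[0.75,-1.35,0],"turn":[0,0,-0.24],"grip":1},
    {"slide":[0.95,-1.8,0],"turn":[0,0,-0.33],"grip":1},
    {"slide":[1.1,-2.3,0],"turn":[0,0,-0.42],"grip":1},
  ],
)

```text
time: 3.95
tcp_pos: [0.5085, -0.1552, 0.0469]
tcp_rot: [0.112, 0.994, 0.0, 0.001]
contact_force: [0.3, -0.5, -1.0]
grip_width: 0.0006
```

carry_out(
  commands=[
    {"slide":[0,-0.1,0],"turn":[0,0,0],"grip":1},
    {"slide":[0,-0.2,0],"turn":[0,0,0],"grip":1},
    {"slide":[0,-0.2,0],"turn":[0,0,0],"grip":1},
    {"slide":[0,-0.2,0],"turn":[0,0,0],"grip":1},
    {"slide":[0,-0.2,0],"turn":[0,0,0],"grip":1},
  ],
)

```text
time: 4.37
tcp_pos: [0.5081, -0.1567, 0.0459]
tcp_rot: [0.115, 0.993, -0.0, 0.0]
contact_force: [-0.3, -0.5, -0.4]
grip_width: 0.0004
```

```bash
python3 - <<'E'
from h import *
goal([.5085,-.1554,.047],76.9)
c=snap('top','t2')
cr=c['image'][150:260,280:400,::-1]
cv2.imwrite('pics/t2c.png',cv2.resize(cr,(654,600),interpolation=cv2.INTER_CUBIC))
E
```

```text
t 4.37 tcp [ 0.5081 -0.1567  0.0459] slide [-0.01  0.14 -0.11] turn [-0.     0.    -0.002] F [-0.3 -0.5 -0.4] w 0.0004
```

View pics/t2c.png

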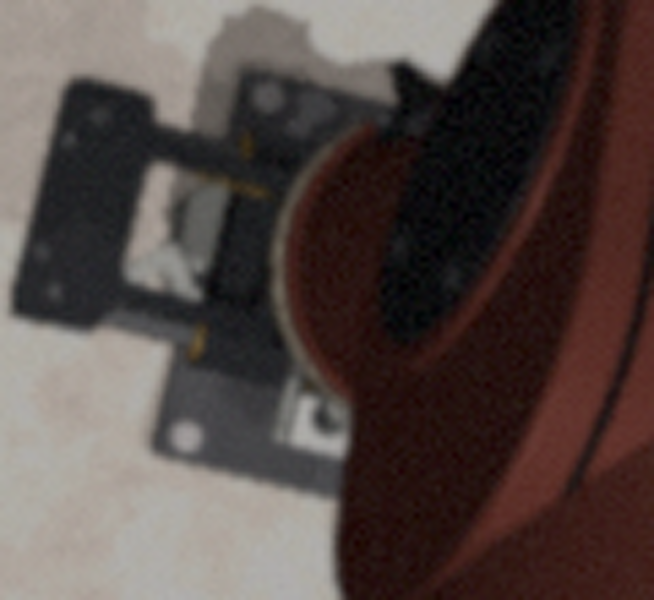

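The arm hides most of the clamp; a light part is still visible near crop (165,270), so I check from the scene camera.

```bash
python3 - <<'E'
from h import *
c=snap('scene','s2')
cr=c['image'][130:230,110:250,::-1]
cv2.imwrite('pics/s2c.png',cv2.resize(cr,(784,560),interpolation=cv2.INTER_CUBIC))
E
```

```text
(no output)
```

View pics/s2c.png

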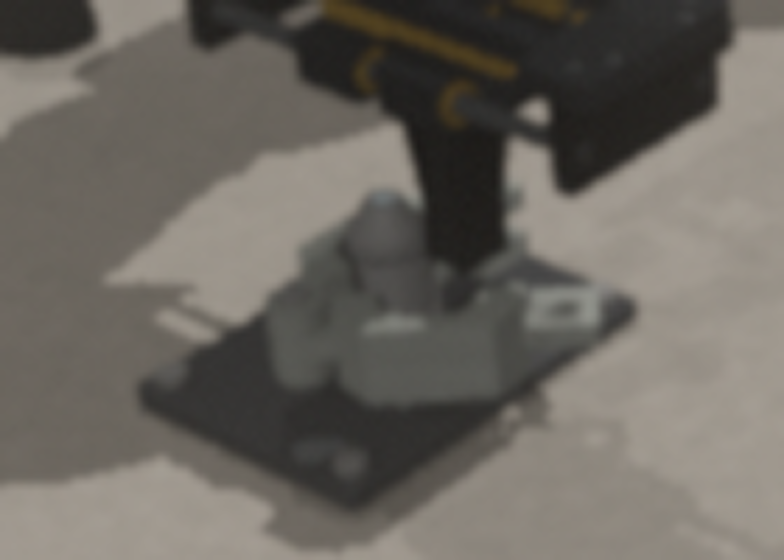

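```bash
python3 - <<'E'
from h import *
c=load('s2'); f=lambda X:((proj(c,X)-[110,130])*5.6).round(0)
s=arm.state()['tcp_pos']; print('tip',f(s-[0,0,.017]),'tcp+5cm',f(s+[0,0,.05]))
H=[.5483,-.2047]
print('hinge',f(H+[.054]),'lug',f([.4587,-.1838,.054]))
for q in (.0,.2,.4,.6,.83):
    a=np.radians(-13.1)-q; x=np.array([np.cos(a),np.sin(a)]);y=np.array([-x[1],x[0]])
    print(q,'tongue',f([*(H-.092*x),.044]),'flat ends',f([*(H-.024*x+.024*y),.054]),f([*(H-.068*x+.024*y),.054]))
for u,v in [(565,305),(430,360),(460,250),(385,210),(300,300)]: print(u,v,at_d(c,110+u/5.6,130+v/5.6).round(4))
E
```

```text
tip [476. 329.] tcp+5cm [459. 165.]
hinge [289. 297.] lug [474. 187.]
0.0 tongue [476. 210.] flat ends [388. 289.] [476. 235.]
0.2 tongue [509. 227.] flat ends [386. 300.] [491. 254.]
0.4 tongue [535. 249.] flat ends [381. 310.] [498. 275.]
0.6 tongue [551. 274.] flat ends [371. 321.] [498. 297.]
0.83 tongue [559. 305.] flat ends [356. 331.] [486. 323.]
565 305 [ 0.4984 -0.1249  0.0411]
430 360 [ 0.5471 -0.1505  0.0415]
460 250 [ 0.5206 -0.1513  0.0702]
385 210 [ 0.5086 -0.1887  0.0707]
300 300 [ 0.5505 -0.1986  0.0558]
```

```bash
python3 - <<'E'
from h import *
for n in ('scene','top'):
    c=arm.read_camera(n); d=c['depth']; v,u=np.nonzero(d>0)
    P=(np.linalg.inv(c['mtx'])@np.c_[u,v,np.ones(len(u))].T)*d[v,u]; P=(c['R'].T@(P-c['t'][:,None])).T
    for lo,hi in [(.037,.047),(.050,.058),(.06,.075)]:
        m=(P[:,2]>lo)&(P[:,2]<hi)&(abs(P[:,0]-.51)<.075)&(abs(P[:,1]+.17)<.07)
        g=np.full((15,14),'.'); Q=P[m]
        for p in Q: g[min(14,int((.585-p[0])/.01)),min(13,int((-.1-p[1])/.01))]='#'
        print(n,lo,hi,'rows x .585 down, cols y -.10 right'); print('\n'.join(''.join(r) for r in g))
goal([.508,-.157,.15],77)
E
```

```text
scene 0.037 0.047 rows x .585 down, cols y -.10 right
..............
..............
......#####...
....######....
...###...#....
..##.....##...
.###...###....
####...##.....
.###...#......
.##...........
..............
..............
.......#......
......##......
..............
scene 0.05 0.058 rows x .585 down, cols y -.10 right
..............
..............
......##.##...
....########..
...#########..
..###..#.###..
..###...#####.
...##.######..
.......#...#..
...........#..
.........#....
..........#...
......##......
......##......
..............
scene 0.06 0.075 rows x .585 down, cols y -.10 right
..............
..............
..............
..............
..............
..............
....###.##....
....#..####...
....#..###....
........#.....
..............
..............
..............
..............
..............
top 0.037 0.047 rows x .585 down, cols y -.10 right
..............
..............
..............
..............
..............
...#..........
..##..........
.###..........
.#.#..........
..#...........
..............
.......#......
.......##.....
.......##.....
..............
top 0.05 0.058 rows x .585 down, cols y -.10 right
..............
..............
..............
..............
...##.........
...##.........
..###.........
...#..........
..............
..............
..............
.......#......
.......##.....
......###.....
..............
top 0.06 0.075 rows x .585 down, cols y -.10 right
..............
..............
..............
..............
..............
..............
..............
..............
..............
..............
..............
..............
..............
..............
..............
t 4.57 tcp [ 0.5078 -0.1568  0.0457] slide [ -0.02  -0.02 -10.43] turn [-0.    -0.    -0.003] F [ 0.6 -0.3 -0.4] w 0.0005
```

```bash
python3 - <<'E'
from h import *
c=snap('wrist','w3'); s=arm.state()
print(proj(c,s['tcp_pos']-[0,0,.017])*1.5625)
cv2.imwrite('pics/w3b.png',cv2.resize(cv2.imread('pics/w3.png'),(800,600),interpolation=cv2.INTER_CUBIC))
E
```

```text
[398.83624414 347.37034933]
```

View pics/w3b.png

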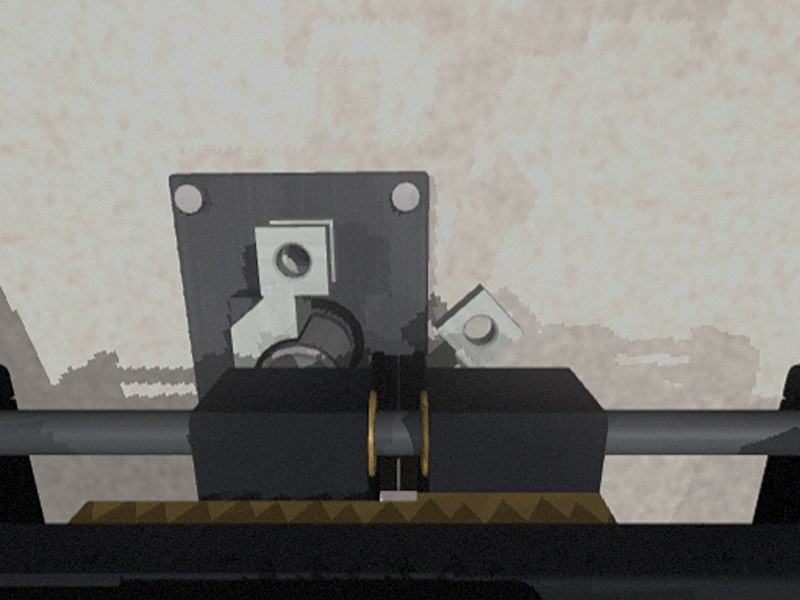

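The wrist view shows the closed fingers (398,360) between the objective and the half that is still open, with the tongue at (480,328). They passed without pushing it, so I lift, go round and retry in smaller, checked steps.

carry_out(
  commands=[
    {"slide":[0,0,-3],"turn":[0,0,0],"grip":1},
    {"slide":[0,0,-6],"turn":[0,0,0],"grip":1},
    {"slide":[0,0,-9],"turn":[0,0,0],"grip":1},
    {"slide":[0,0,-10],"turn":[0,0,0],"grip":1},
    {"slide":[0,0,-10],"turn":[0,0,0],"grip":1},
  ],
)

```text
time: 5.03
tcp_pos: [0.5096, -0.1573, 0.1486]
tcp_rot: [0.115, 0.993, 0.0, 0.003]
contact_force: [-0.1, -0.6, -0.5]
grip_width: 0.0005
```

```bash
python3 - <<'E'
from h import *
goal([.576,-.130,.10],31)
c=snap('scene','s4')
print(proj(c,[.547,-.153,.054]))
for X in ([.547,-.1505,.04],[.5,-.125,.044]): u,v=proj(c,X); print(at_d(c,u,v).round(4))
E
```

```text
t 5.03 tcp [ 0.5096 -0.1573  0.1486] slide [-5.82  4.17  4.9 ] turn [0.003 0.004 0.8  ] F [-0.1 -0.6 -0.5] w 0.0005
[185.02139604 188.536177  ]
[ 0.5476 -0.1501  0.0405]
[ 0.4974 -0.1266  0.0421]
```

carry_out(
  commands=[
    {"slide":[-1.8,1.3,0],"turn":[0,0,0.12],"grip":1},
    {"slide":[-3.6,2.6,0],"turn":[0,0,0.24],"grip":1},
    {"slide":[-5.9,4.3,0],"turn":[0,0,0.36],"grip":1},
    {"slide":[-5.9,4.3,0],"turn":[0,0,0.48],"grip":1},
    {"slide":[-5.9,4.3,1],"turn":[0,0,0.6],"grip":1},
  ],
)

```text
time: 5.5
tcp_pos: [0.5763, -0.1274, 0.1349]
tcp_rot: [0.405, 0.914, -0.0, -0.0]
contact_force: [-0.5, -0.2, 0.6]
grip_width: 0.0007
```

```bash
python3 - <<'E'
from h import *
goal([.576,-.130,.045],31)
E
```

```text
t 5.5 tcp [ 0.5763 -0.1274  0.1349] slide [-0.17 -0.19  8.99] turn [-0.001  0.     0.196] F [-0.5 -0.2  0.6] w 0.0007
```

carry_out(
  commands=[
    {"slide":[-0.2,-0.2,2.5],"turn":[0,0,0.1],"grip":1},
    {"slide":[-0.2,-0.2,5],"turn":[0,0,0.19],"grip":1},
    {"slide":[-0.2,-0.2,7.5],"turn":[0,0,0.19],"grip":1},
    {"slide":[-0.2,-0.2,9.2],"turn":[0,0,0.19],"grip":1},
    {"slide":[-0.2,-0.2,9.2],"turn":[0,0,0.19],"grip":1},
  ],
)

```text
time: 5.92
tcp_pos: [0.5711, -0.1306, 0.0384]
tcp_rot: [0.488, 0.873, -0.002, -0.004]
contact_force: [-0.6, 0.5, -0.4]
grip_width: 0.0005
```

carry_out(
  commands=[
    {"slide":[0,-0.4,0],"turn":[0,0,0],"grip":1},
    {"slide":[0,-0.8,0],"turn":[0,0,0],"grip":1},
    {"slide":[0,-1.2,0],"turn":[0,0,0],"grip":1},
    {"slide":[0,-1.6,0],"turn":[0,0,0],"grip":1},
    {"slide":[0,-2.0,0],"turn":[0,0,0],"grip":1},
  ],
)

```text
time: 6.33
tcp_pos: [0.5579, -0.1422, 0.0447]
tcp_rot: [0.488, 0.873, 0.0, 0.001]
contact_force: [-0.0, -1.0, -0.1]
grip_width: 0.0002
```

```bash
cat >> h.py <<'E'
def look():
    c=arm.read_camera('scene'); d=c['depth']; v,u=np.nonzero(d>0)
    P=(np.linalg.inv(c['mtx'])@np.c_[u,v,np.ones(len(u))].T)*d[v,u]; P=(c['R'].T@(P-c['t'][:,None])).T
    for lo,hi in [(.036,.047),(.050,.056),(.062,.085)]:
        m=(P[:,2]>lo)&(P[:,2]<hi)&(abs(P[:,0]-.52)<.08)&(abs(P[:,1]+.16)<.08)
        g=np.full((16,16),'.'); Q=P[m]
        for p in Q: g[min(15,int((.6-p[0])/.01)),min(15,int((-.08-p[1])/.01))]='#'
        print(lo,'rows x .60 down, cols y -.08 right'); print('\n'.join(''.join(r) for r in g))
E
python3 - <<'E'
from h import *
goal([.5585,-.1405,.046],31); look()
E
```

```text
t 6.33 tcp [ 0.5579 -0.1422  0.0447] slide [ 0.12  0.14 -0.13] turn [0.001 0.001 0.01 ] F [-0.  -1.  -0.1] w 0.0002
0.036 rows x .60 down, cols y -.08 right
................
................
................
...........##...
.......#######..
.....###..##....
....###.........
....##..........
..####..........
..####..........
...###..........
....#...........
................
................
................
................
0.05 rows x .60 down, cols y -.08 right
................
................
................
............#...
........######..
.....#..###..#..
.....##.........
....###.........
.....##.........
................
................
................
................
................
................
................
0.062 rows x .60 down, cols y -.08 right
................
................
.....##.........
....###.........
....#...........
.....#..........
................
................
................
................
................
................
................
................
................
................
```

carry_out(
  commands=[
    {"slide":[0.1,-0.2,0],"turn":[0,0,-0.04],"grip":1},
    {"slide":[0.25,-0.4,0],"turn":[0,0,-0.08],"grip":1},
    {"slide":[0.4,-0.6,0],"turn":[0,0,-0.12],"grip":1},
    {"slide":[0.6,-0.8,0],"turn":[0,0,-0.16],"grip":1},
    {"slide":[0.7,-1.0,0],"turn":[0,0,-0.2],"grip":1},
  ],
)

```text
time: 6.8
tcp_pos: [0.5456, -0.141, 0.0442]
tcp_rot: [0.398, 0.918, 0.0, 0.0]
contact_force: [1.1, -0.0, -0.3]
grip_width: 0.0004
```

```bash
python3 - <<'E'
from h import *
goal([.5446,-.1414,.046],41.3); look()
E
```

```text
t 6.8 tcp [ 0.5456 -0.141   0.0442] slide [ 0.04 -0.1  -0.18] turn [0.001 0.    0.032] F [ 1.1 -0.  -0.3] w 0.0004
0.036 rows x .60 down, cols y -.08 right
................
................
................
............#...
.......#######..
.....###..##....
.....##....#....
....##.....#....
..####...###....
..####..........
...###..........
...#............
................
................
................
................
0.05 rows x .60 down, cols y -.08 right
................
................
................
........#...#...
.......#######..
.....#########..
.....#...#.###..
....###....####.
.....##....###..
.....#......##..
.............#..
.............#..
................
................
................
................
0.062 rows x .60 down, cols y -.08 right
................
................
................
......#.........
....####........
....##.#........
................
................
...........##...
................
................
................
................
................
................
................
```

```bash
python3 - <<'E'
from h import *
c=load('w3')
for v in (353,355,358,362,366): print(v,[at_d(c,u/1.5625,v/1.5625).round(3).tolist() for u in (384,412)])
p=np.array([.508,-.1567,0])
for z in (.029,.04,.05,.06): print(z,(proj(c,p+[-.0095,.002,z])*1.5625).round(0),(proj(c,p+[0,0,z])*1.5625).round(0))
c=load('s2')
for v in range(120,330,15): print(v,at_d(c,110+462/5.6,130+v/5.6).round(3))
E
```

```text
353 [[0.516, -0.166, 0.011], [0.519, -0.153, 0.01]]
355 [[0.496, -0.16, 0.063], [0.499, -0.15, 0.062]]
358 [[0.496, -0.159, 0.066], [0.499, -0.15, 0.064]]
362 [[0.497, -0.16, 0.068], [0.499, -0.15, 0.067]]
366 [[0.497, -0.16, 0.071], [0.5, -0.151, 0.069]]
0.029 [399. 326.] [399. 348.]
0.04 [399. 335.] [399. 358.]
0.05 [399. 344.] [399. 368.]
0.06 [399. 355.] [400. 380.]
120 [ 0.547 -0.128  0.14 ]
135 [ 0.524 -0.144  0.119]
150 [ 0.522 -0.145  0.112]
165 [ 0.522 -0.146  0.106]
180 [ 0.52  -0.148  0.098]
195 [ 0.522 -0.147  0.094]
210 [ 0.519 -0.15   0.086]
225 [ 0.52 -0.15  0.08]
240 [ 0.521 -0.15   0.075]
255 [ 0.521 -0.151  0.068]
270 [ 0.519 -0.152  0.061]
285 [ 0.461 -0.192  0.011]
300 [ 0.468 -0.188  0.009]
315 [ 0.534 -0.144  0.054]
```

Key finding: depth in both views puts the real fingertips at z≈0.060 while the reported TCP is at 0.046. The true tip is therefore about 31 mm higher than the stated geometry says, and the fingers passed over the half. From here I use tip z = tcp_z + 0.014 and verify it as I descend.

```bash
python3 - <<'E'
from h import *
goal([.576,-.130,.018],31)
E
```

```text
t 6.85 tcp [ 0.5452 -0.1412  0.0442] slide [-1.3   3.    2.62] turn [0.    0.    0.215] F [ 0.1  0.4 -0. ] w 0.0003
```

carry_out(
  commands=[
    {"slide":[-1,2,0],"turn":[0,0,0.11],"grip":1},
    {"slide":[-1.3,3,0],"turn":[0,0,0.21],"grip":1},
    {"slide":[-1.3,3,0.8],"turn":[0,0,0.21],"grip":1},
    {"slide":[-1.3,3,1.7],"turn":[0,0,0.21],"grip":1},
    {"slide":[-1.3,3,2.5],"turn":[0,0,0.21],"grip":1},
  ],
)

```text
time: 7.27
tcp_pos: [0.5753, -0.1305, 0.0175]
tcp_rot: [0.491, 0.871, -0.0, -0.0]
contact_force: [0.2, 0.0, 0.8]
grip_width: 0.0005
```

carry_out(
  commands=[
    {"slide":[0,0,0],"turn":[0,0,0],"grip":1},
    {"slide":[0,-0.4,0],"turn":[0,0,0],"grip":1},
    {"slide":[0,-0.8,0],"turn":[0,0,0],"grip":1},
    {"slide":[0,-1.2,0],"turn":[0,0,0],"grip":1},
    {"slide":[0,-1.5,0],"turn":[0,0,0],"grip":1},
  ],
)

```text
time: 7.68
tcp_pos: [0.5631, -0.1385, 0.0192]
tcp_rot: [0.493, 0.87, 0.0, 0.0]
contact_force: [0.7, 0.1, 0.7]
grip_width: 0.0006
```

```bash
python3 - <<'E'
from h import *
goal([.5446,-.1414,.018],41.3)
goal([.5317,-.1435,.018],53.2)
c=arm.read_camera('scene'); s=arm.state()['tcp_pos']
u,v=proj(c,s+[.012,0,.05])
print([at_d(c,u,w).round(3).tolist() for w in range(int(v),int(v)+18,2)])
E
```

```text
t 7.68 tcp [ 0.5631 -0.1385  0.0192] slide [ 0.7  -1.74  0.12] turn [ 0.    0.   -0.18] F [0.7 0.1 0.7] w 0.0006
t 7.68 tcp [ 0.5631 -0.1385  0.0192] slide [ 1.19 -2.95  0.12] turn [ 0.     0.    -0.388] F [0.7 0.1 0.7] w 0.0006
[[0.638, -0.094, 0.12], [0.638, -0.094, 0.116], [0.639, -0.094, 0.113], [0.641, -0.094, 0.11], [0.638, -0.096, 0.104], [0.575, -0.141, 0.047], [0.575, -0.142, 0.041], [0.545, -0.164, 0.011], [0.549, -0.161, 0.01]]
```

carry_out(
  commands=[
    {"slide":[0.3,-0.7,0],"turn":[0,0,-0.07],"grip":1},
    {"slide":[0.6,-1.2,0],"turn":[0,0,-0.15],"grip":1},
    {"slide":[0.8,-1.8,0],"turn":[0,0,-0.23],"grip":1},
    {"slide":[1.0,-2.4,0],"turn":[0,0,-0.31],"grip":1},
    {"slide":[1.2,-2.9,0],"turn":[0,0,-0.39],"grip":1},
  ],
)

```text
time: 8.15
tcp_pos: [0.5327, -0.1417, 0.0191]
tcp_rot: [0.312, 0.95, 0.001, 0.0]
contact_force: [2.2, 1.0, 0.4]
grip_width: 0.0007
```

```bash
python3 - <<'E'
from h import *
goal([.5195,-.1482,.018],65)
goal([.5085,-.1554,.018],76.9); look()
E
```

```text
t 8.15 tcp [ 0.5327 -0.1417  0.0191] slide [ 0.68 -1.31  0.11] turn [ 0.001  0.    -0.199] F [2.2 1.  0.4] w 0.0007
t 8.15 tcp [ 0.5327 -0.1417  0.0191] slide [ 1.14 -2.54  0.11] turn [ 0.001  0.001 -0.406] F [2.2 1.  0.4] w 0.0007
0.036 rows x .60 down, cols y -.08 right
................
................
................
............#...
.........####...
.....#######....
....#####..##...
....#.....##....
.........###....
.........#......
................
................
................
................
................
................
0.05 rows x .60 down, cols y -.08 right
................
................
................
............#...
...........###..
......#.######..
.....#.######...
........#.#####.
.........#####..
.........##.##..
.............#..
................
................
................
................
................
0.062 rows x .60 down, cols y -.08 right
................
................
................
................
................
......##........
......##........
................
..........###...
................
................
................
................
................
................
................
```

Now it pushes (about 2.4 N) and the half moves. Continue the sweep.

carry_out(
  commands=[
    {"slide":[0.3,-0.5,0],"turn":[0,0,-0.08],"grip":1},
    {"slide":[0.55,-1.0,0],"turn":[0,0,-0.16],"grip":1},
    {"slide":[0.75,-1.5,0],"turn":[0,0,-0.24],"grip":1},
    {"slide":[0.95,-2.0,0],"turn":[0,0,-0.32],"grip":1},
    {"slide":[1.1,-2.5,0],"turn":[0,0,-0.4],"grip":1},
  ],
)

```text
time: 8.62
tcp_pos: [0.5088, -0.1551, 0.019]
tcp_rot: [0.118, 0.993, 0.001, 0.0]
contact_force: [-0.3, 3.7, 0.9]
grip_width: 0.0004
```

carry_out(
  commands=[
    {"slide":[0,-0.1,0],"turn":[0,0,0],"grip":1},
    {"slide":[0,-0.2,0],"turn":[0,0,0],"grip":1},
    {"slide":[0,-0.3,0],"turn":[0,0,0],"grip":1},
    {"slide":[0,-0.4,0],"turn":[0,0,0],"grip":1},
    {"slide":[0,-0.4,0],"turn":[0,0,0],"grip":1},
  ],
)

```text
time: 9.03
tcp_pos: [0.5079, -0.1596, 0.0187]
tcp_rot: [0.12, 0.993, 0.0, -0.0]
contact_force: [-2.1, 4.1, 1.2]
grip_width: 0.0005
```

```bash
python3 - <<'E'
from h import *
goal([.5085,-.1554,.018],76.9)
E
```

```text
t 9.03 tcp [ 0.5079 -0.1596  0.0187] slide [0.04 0.42 0.07] turn [ 0.    -0.    -0.012] F [-2.1  4.1  1.2] w 0.0005
```

carry_out(
  commands=[
    {"slide":[0,-0.15,0],"turn":[0,0,0],"grip":1},
    {"slide":[0,-0.3,0],"turn":[0,0,0],"grip":1},
    {"slide":[0,-0.4,0],"turn":[0,0,0],"grip":1},
    {"slide":[0,-0.5,0],"turn":[0,0,0],"grip":1},
    {"slide":[0,-0.5,0],"turn":[0,0,0],"grip":1},
  ],
)

```text
time: 9.45
tcp_pos: [0.5077, -0.1602, 0.0187]
tcp_rot: [0.118, 0.993, 0.002, -0.0]
contact_force: [1.0, 17.6, 3.2]
grip_width: 0.0002
```

```bash
python3 - <<'E'
from h import *
goal([.5085,-.1554,.018],76.9); c=snap('wrist','w5'); 
cv2.imwrite('pics/w5b.png',cv2.resize(cv2.imread('pics/w5.png')[60:260,90:340],(750,600),interpolation=cv2.INTER_CUBIC))
E
```

```text
t 9.45 tcp [ 0.5077 -0.1602  0.0187] slide [0.04 0.49 0.07] turn [ 0.005 -0.001 -0.008] F [ 1.  17.6  3.2] w 0.0002
```

View pics/w5b.png

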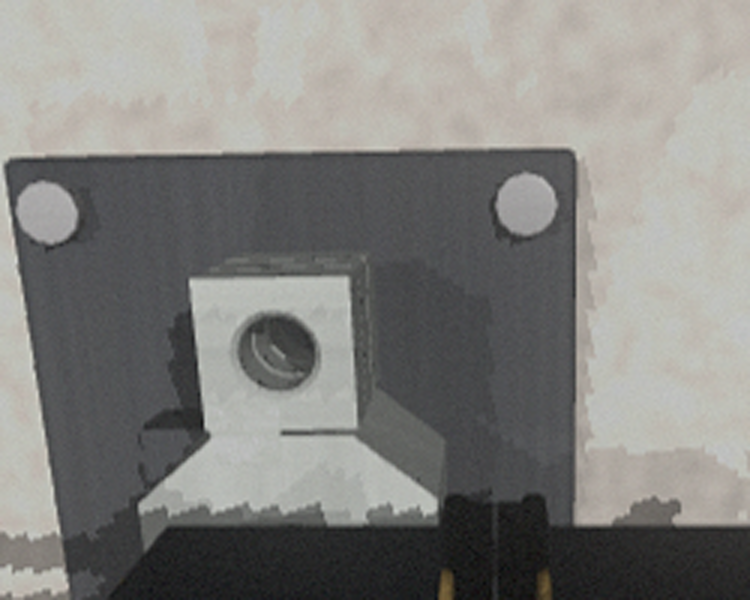

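Clamp is shut at the stop (17.6 N reaction), lug holes lined up at crop (276,350).

```bash
python3 - <<'E'
from h import *
c=load('w5'); print('lug',at_z(c,90+276/3-.3,60+350/3-.3,.054), at_d(c,90+225/3,60+340/3))
b=[at_z(c,90+u/3,60+v/3,.012) for u,v in((45,212),(525,204))]; print(b, np.degrees(np.arctan2(*(b[1]-b[0])[:2])))
goal([.513,-.14,.15],76.9)
E
```

```text
lug [ 0.45775351 -0.18320646  0.054     ] [ 0.45465681 -0.19032013  0.05358812]
[array([ 0.4290339 , -0.22946357,  0.012     ]), array([ 0.44906541, -0.14039626,  0.012     ])] 12.67509768912173
t 9.5 tcp [ 0.5077 -0.1602  0.0187] slide [ -0.03   2.14 -13.12] turn [ 0.004 -0.001 -0.008] F [-0.3 17.6  3.9] w 0.0006
```

carry_out(
  commands=[
    {"slide":[0,2,0],"turn":[0,0,0],"grip":1},
    {"slide":[0,2,-3],"turn":[0,0,0],"grip":0.6},
    {"slide":[0,2,-7],"turn":[0,0,0],"grip":0.3},
    {"slide":[0,2,-11],"turn":[0,0,0],"grip":0},
    {"slide":[0,4,-14],"turn":[0,0,0],"grip":0},
  ],
)

```text
time: 9.92
tcp_pos: [0.5162, -0.1307, 0.1622]
tcp_rot: [0.123, 0.992, -0.001, 0.002]
contact_force: [1.2, -1.2, 0.3]
grip_width: 0.0195
```

```bash
python3 - <<'E'
from h import *
goal([.475,.17,.18],112.5)
E
```

```text
t 9.92 tcp [ 0.5162 -0.1307  0.1622] slide [11.33 28.15 -1.88] turn [-0.003  0.003 -0.639] F [ 1.2 -1.2  0.3] w 0.0195
```

carry_out(
  commands=[
    {"slide":[11.3,28.2,-2],"turn":[0,0,-0.64],"grip":0},
    {"slide":[11.3,28.2,-2],"turn":[0,0,-0.64],"grip":0},
    {"slide":[11.3,28.2,-2],"turn":[0,0,-0.64],"grip":0},
    {"slide":[11.3,28.2,-2],"turn":[0,0,-0.64],"grip":0},
    {"slide":[11.3,28.2,-2],"turn":[0,0,-0.64],"grip":0},
  ],
)

```text
time: 10.33
tcp_pos: [0.487, 0.0812, 0.173]
tcp_rot: [-0.194, 0.981, -0.0, 0.001]
contact_force: [0.8, 0.8, -0.7]
grip_width: 0.0526
```

```bash
python3 - <<'E'
from h import *
goal([.471,.181,.18],112.5)
E
```

```text
t 10.33 tcp [0.487  0.0812 0.173 ] slide [-2.31  9.84 -0.7 ] turn [-0.001  0.002 -0.003] F [ 0.8  0.8 -0.7] w 0.0526
```

carry_out(
  commands=[
    {"slide":[-8.3,9.8,-0.7],"turn":[0,0,0],"grip":0},
    {"slide":[-8.3,9.8,-0.7],"turn":[0,0,0],"grip":0},
    {"slide":[-8.3,9.8,-0.7],"turn":[0,0,0],"grip":0},
    {"slide":[-8.3,9.8,-0.7],"turn":[0,0,0],"grip":0},
    {"slide":[-8.3,9.8,-0.7],"turn":[0,0,0],"grip":0},
  ],
)

```text
time: 10.75
tcp_pos: [0.5276, 0.2048, 0.179]
tcp_rot: [-0.193, 0.981, -0.0, 0.0]
contact_force: [0.1, 0.1, -0.1]
grip_width: 0.0835
```

carry_out(
  commands=[
    {"slide":[0,0,0],"turn":[0,0,0],"grip":0},
    {"slide":[0,0,0],"turn":[0,0,0],"grip":0},
    {"slide":[0,0,0],"turn":[0,0,0],"grip":0},
    {"slide":[0,0,0],"turn":[0,0,0],"grip":0},
    {"slide":[0,0,0],"turn":[0,0,0],"grip":0},
  ],
)

```text
time: 11.17
tcp_pos: [0.5271, 0.2011, 0.1797]
tcp_rot: [-0.191, 0.982, 0.0, 0.0]
contact_force: [-0.5, -0.2, 0.5]
grip_width: 0.0868
```

```bash
python3 - <<'E'
from h import *
c=snap('wrist','w6'); goal([.471,.181,.18],112.5); print(proj(c,[.471,.181,.078])*1.5625)
cv2.imwrite('pics/w6b.png',cv2.resize(cv2.imread('pics/w6.png'),(800,600),interpolation=cv2.INTER_CUBIC))
E
```

```text
t 11.22 tcp [0.5271 0.2013 0.1796] slide [ 5.96  0.22 -0.04] turn [-0.     0.    -0.009] F [0.1 0.3 0.1] w 0.087
[403.03515748 190.54940945]
```

View pics/w6b.png

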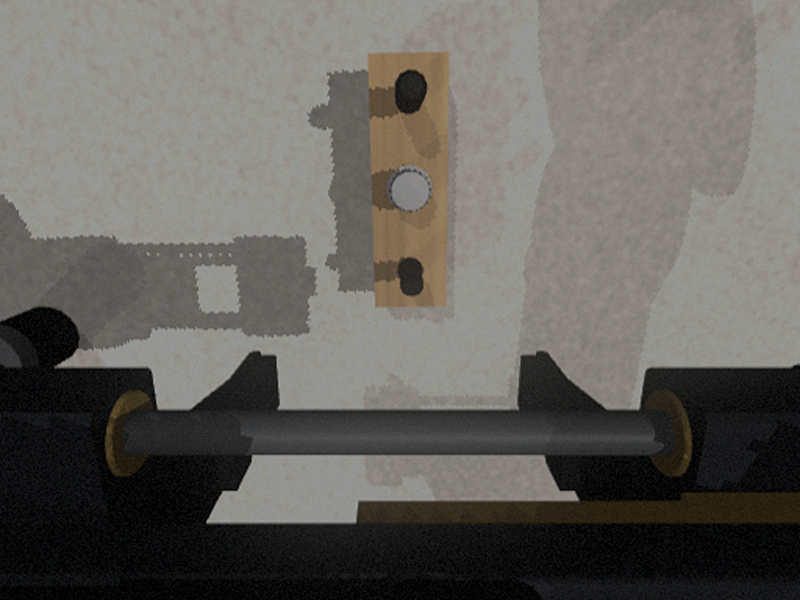

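Pin head is at (410,190), with the black drivers above and below it. The fingers will close across the stand as intended.

```bash
python3 - <<'E'
from h import *
c=load('w6'); X=at_z(c,410/1.5625,190/1.5625,.078); print(X,at_d(c,410/1.5625,190/1.5625))
goal([*X[:2],.09],113); goal([*X[:2],.043],113)
E
```

```text
[0.46928658 0.18445298 0.078     ] [0.46929299 0.18445929 0.07786063]
t 11.22 tcp [0.5271 0.2013 0.1796] slide [6.   0.6  8.96] turn [-0.     0.    -0.017] F [0.1 0.3 0.1] w 0.087
t 11.22 tcp [0.5271 0.2013 0.1796] slide [ 6.    0.6  13.66] turn [-0.     0.    -0.017] F [0.1 0.3 0.1] w 0.087
```

carry_out(
  commands=[
    {"slide":[3,0.5,0],"turn":[0,0,0],"grip":0},
    {"slide":[5.9,0.5,2],"turn":[0,0,0],"grip":0},
    {"slide":[5.9,0.5,5],"turn":[0,0,0],"grip":0},
    {"slide":[5.9,0.5,8],"turn":[0,0,0],"grip":0},
    {"slide":[5.9,0.5,10],"turn":[0,0,0],"grip":0},
  ],
)

```text
time: 11.63
tcp_pos: [0.4693, 0.1838, 0.0776]
tcp_rot: [-0.191, 0.982, -0.0, -0.0]
contact_force: [0.4, 0.3, -0.8]
grip_width: 0.0868
```

carry_out(
  commands=[
    {"slide":[0,0,1.5],"turn":[0,0,0],"grip":0},
    {"slide":[0,0,2.6],"turn":[0,0,0],"grip":0},
    {"slide":[0,0,3.6],"turn":[0,0,0],"grip":0},
    {"slide":[0,0,3.6],"turn":[0,0,0],"grip":0},
    {"slide":[0,0,3.6],"turn":[0,0,0],"grip":0},
  ],
)

```text
time: 12.05
tcp_pos: [0.4706, 0.1844, 0.0436]
tcp_rot: [-0.191, 0.982, -0.0, -0.0]
contact_force: [0.1, -0.1, 0.3]
grip_width: 0.087
```

```bash
python3 - <<'E'
from h import *
goal([.4695,.1835,.043],113)
E
```

```text
t 12.05 tcp [0.4706 0.1844 0.0436] slide [ 0.14 -0.04  0.06] turn [-0.    -0.    -0.016] F [ 0.1 -0.1  0.3] w 0.087
```

carry_out(
  commands=[
    {"slide":[0,0,0],"turn":[0,0,0],"grip":1},
    {"slide":[0,0,0],"turn":[0,0,0],"grip":1},
    {"slide":[0,0,0],"turn":[0,0,0],"grip":1},
    {"slide":[0,0,0],"turn":[0,0,0],"grip":1},
    {"slide":[0,0,0],"turn":[0,0,0],"grip":1},
  ],
  force=25,
)

```text
time: 12.47
tcp_pos: [0.4707, 0.1846, 0.0438]
tcp_rot: [-0.191, 0.982, 0.0, 0.0]
contact_force: [-0.5, -0.7, -0.3]
grip_width: 0.0615
```

carry_out(
  commands=[
    {"slide":[0,0,0],"turn":[0,0,0],"grip":1},
    {"slide":[0,0,0],"turn":[0,0,0],"grip":1},
    {"slide":[0,0,0],"turn":[0,0,0],"grip":1},
    {"slide":[0,0,0],"turn":[0,0,0],"grip":1},
    {"slide":[0,0,0],"turn":[0,0,0],"grip":1},
  ],
)

```text
time: 12.88
tcp_pos: [0.4705, 0.1845, 0.0434]
tcp_rot: [-0.191, 0.982, -0.0, -0.0]
contact_force: [-0.5, 0.4, -0.1]
grip_width: 0.028
```

carry_out(
  commands=[
    {"slide":[0,0,0],"turn":[0,0,0],"grip":1},
    {"slide":[0,0,0],"turn":[0,0,0],"grip":1},
    {"slide":[0,0,0],"turn":[0,0,0],"grip":1},
    {"slide":[0,0,0],"turn":[0,0,0],"grip":1},
    {"slide":[0,0,-0.1],"turn":[0,0,0],"grip":1},
  ],
)

```text
time: 13.3
tcp_pos: [0.4703, 0.1844, 0.0442]
tcp_rot: [-0.191, 0.982, -0.0, -0.0]
contact_force: [0.2, 0.4, -0.2]
grip_width: 0.0211
```

```bash
python3 - <<'E'
from h import *
print(arm.state()['tau'].round(1)); goal([.4705,.1845,.13],113)
E
```

```text
[  0.  -48.1   1.7 -33.9   0.   -0.    0. ]
t 13.3 tcp [0.4703 0.1844 0.0442] slide [-0.02  0.   -8.58] turn [-0.    -0.    -0.016] F [ 0.2  0.4 -0.2] w 0.0211
```

carry_out(
  commands=[
    {"slide":[0,0,-1.5],"turn":[0,0,0],"grip":1},
    {"slide":[0,0,-4],"turn":[0,0,0],"grip":1},
    {"slide":[0,0,-7],"turn":[0,0,0],"grip":1},
    {"slide":[0,0,-10],"turn":[0,0,0],"grip":1},
    {"slide":[0,0,-12],"turn":[0,0,0],"grip":1},
  ],
)

```text
time: 13.72
tcp_pos: [0.4711, 0.1846, 0.1673]
tcp_rot: [-0.191, 0.982, 0.0, 0.001]
contact_force: [1.4, 0.5, -0.4]
grip_width: 0.0215
```

```bash
python3 - <<'E'
from h import *
goal([.4582,-.1835,.16],77)
E
```

```text
t 13.72 tcp [0.4711 0.1846 0.1673] slide [ 15.02 -33.63   0.69] turn [0.001 0.002 0.612] F [ 1.4  0.5 -0.4] w 0.0215
```

carry_out(
  commands=[
    {"slide":[15,-33.6,0],"turn":[0,0,0.61],"grip":1},
    {"slide":[15,-33.6,0],"turn":[0,0,0.61],"grip":1},
    {"slide":[15,-33.6,0],"turn":[0,0,0.61],"grip":1},
    {"slide":[15,-33.6,0],"turn":[0,0,0.61],"grip":1},
    {"slide":[15,-33.6,0],"turn":[0,0,0.61],"grip":1},
  ],
)

```text
time: 14.13
tcp_pos: [0.4627, -0.0256, 0.1646]
tcp_rot: [0.115, 0.993, 0.0, 0.0]
contact_force: [1.8, -0.1, -0.7]
grip_width: 0.0214
```

```bash
python3 - <<'E'
from h import *
goal([.4582,-.1835,.135],77)
E
```

```text
t 14.13 tcp [ 0.4627 -0.0256  0.1646] slide [ -3.18 -15.47   2.96] turn [ 0.     0.    -0.004] F [ 1.8 -0.1 -0.7] w 0.0214
```

carry_out(
  commands=[
    {"slide":[-3.2,-15.4,0],"turn":[0,0,0],"grip":1},
    {"slide":[-3.2,-15.4,0],"turn":[0,0,0],"grip":1},
    {"slide":[-3.2,-15.4,0],"turn":[0,0,0],"grip":1},
    {"slide":[-3.2,-15.4,0],"turn":[0,0,0],"grip":1},
    {"slide":[-3.2,-15.4,3],"turn":[0,0,0],"grip":1},
  ],
)

```text
time: 14.55
tcp_pos: [0.4621, -0.1895, 0.1391]
tcp_rot: [0.116, 0.993, -0.001, 0.005]
contact_force: [0.7, -0.0, -1.8]
grip_width: 0.0211
```

carry_out(
  commands=[
    {"slide":[0,0,3],"turn":[0,0,0],"grip":1},
    {"slide":[0,0,3],"turn":[0,0,0],"grip":1},
    {"slide":[0,0,3],"turn":[0,0,0],"grip":1},
    {"slide":[0,0,3],"turn":[0,0,0],"grip":1},
    {"slide":[0,0,3],"turn":[0,0,0],"grip":1},
  ],
)

```text
time: 14.97
tcp_pos: [0.4613, -0.1809, 0.1062]
tcp_rot: [0.112, 0.994, -0.0, 0.001]
contact_force: [0.1, -0.5, -0.8]
grip_width: 0.0212
```

```bash
python3 - <<'E'
from h import *
goal([.4582,-.1835,.1],77.1)
a=snap('scene','s7'); b=snap('top','t7'); w=snap('wrist','w7')
s=arm.state()['tcp_pos']; L=[.4582,-.1835,.054]
q=np.round(proj(a,L)).astype(int); print(q,proj(b,L),proj(w,L),proj(w,[s[0],s[1],s[2]-.034]))
A=cv2.resize(a['image'][q[1]-35:q[1]+25,q[0]-40:q[0]+40,::-1],(400,300),interpolation=cv2.INTER_CUBIC)
W=cv2.resize(w['image'][100:250,156:356,::-1],(400,300),interpolation=cv2.INTER_CUBIC)
cv2.imwrite('pics/c7.png',np.hstack([A,W]))
E
```

```text
t 14.97 tcp [ 0.4613 -0.1809  0.1062] slide [ 0.24 -0.32  0.62] turn [0.    0.002 0.001] F [ 0.1 -0.5 -0.8] w 0.0212
[195 163] [340.16311259 226.20312391] [250.97818907 202.47667096] [255.23799106 213.01503666]
```

View pics/c7.png

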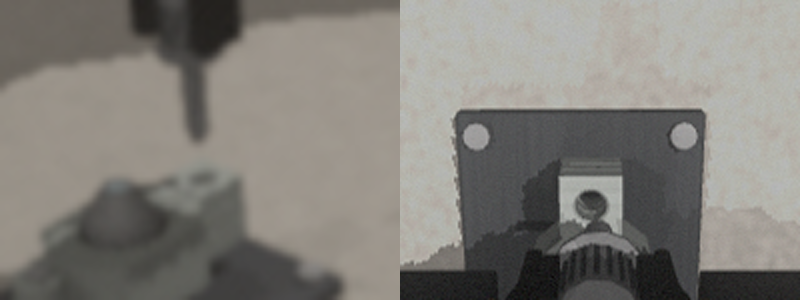

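```bash
python3 - <<'E'
from h import *
a=load('s7'); w=load('w7')
def tri(p,q):
    P=[np.c_[c['mtx']@c['R'],c['mtx']@c['t']] for c in (a,w)]
    X=cv2.triangulatePoints(P[0],P[1],np.array(p,float)[:,None],np.array(q,float)[:,None]); return (X[:3]/X[3]).ravel()
print('tip',tri((155+201/5-.4,128+141/5-.4),(156+198/2,100+222/2)))
print('hole',tri((155+206/5-.4,128+178/5-.4),(252,202.3)))
for c,p in((w,(252,202.3)),(a,(155+206/5-.4,128+178/5-.4))): print(at_z(c,*p,.054))
for c,p in((w,(255,211.)),(a,(155+201/5-.4,128+141/5-.4))): print(at_z(c,*p,.072))
print(arm.state()['tcp_pos'])
E
```

```text
tip [ 0.4592925  -0.18093615  0.07262673]
hole [ 0.4577196  -0.18189552  0.05424407]
[ 0.45823556 -0.18271022  0.054     ]
[ 0.45731853 -0.18175125  0.054     ]
[ 0.45933515 -0.18067182  0.072     ]
[ 0.45837872 -0.18169196  0.072     ]
[ 0.46096462 -0.18086869  0.10566572]
```

Scene and wrist views agree within about 1 mm: the pin tip is some 1.3 mm off the hole in each axis. Shift and lower.

carry_out(
  commands=[
    {"slide":[0.1,-0.15,0],"turn":[0,0,0],"grip":1},
    {"slide":[0.1,-0.15,0.7],"turn":[0,0,0],"grip":1},
    {"slide":[0.1,-0.15,1.4],"turn":[0,0,0],"grip":1},
    {"slide":[0.1,-0.15,2.1],"turn":[0,0,0],"grip":1},
    {"slide":[0.1,-0.15,2.6],"turn":[0,0,0],"grip":1},
  ],
)

```text
time: 15.53
tcp_pos: [0.4583, -0.1822, 0.0772]
tcp_rot: [0.112, 0.994, -0.0, -0.0]
contact_force: [1.2, -1.5, 0.9]
grip_width: 0.0209
```

```bash
python3 - <<'E'
from h import *
goal([.4597,-.182,.0475],77.1); goal([.4597,-.182,.0475],77.1)
E
```

```text
t 15.53 tcp [ 0.4583 -0.1822  0.0772] slide [-0.13  0.05  2.97] turn [-0.    -0.001  0.   ] F [ 1.2 -1.5  0.9] w 0.0209
t 15.53 tcp [ 0.4583 -0.1822  0.0772] slide [-0.13  0.05  2.97] turn [-0.    -0.001  0.   ] F [ 1.2 -1.5  0.9] w 0.0209
```

carry_out(
  commands=[
    {"slide":[0,0,0.5],"turn":[0,0,0],"grip":1},
    {"slide":[0,0,1.0],"turn":[0,0,0],"grip":1},
    {"slide":[0,0,1.5],"turn":[0,0,0],"grip":1},
    {"slide":[0,0,2.0],"turn":[0,0,0],"grip":1},
    {"slide":[0,0,2.4],"turn":[0,0,0],"grip":1},
  ],
)

```text
time: 15.95
tcp_pos: [0.4587, -0.1823, 0.0539]
tcp_rot: [0.112, 0.994, -0.0, -0.0]
contact_force: [0.6, -0.2, 0.1]
grip_width: 0.0209
```

carry_out(
  commands=[
    {"slide":[0,0,0.2],"turn":[0,0,0],"grip":1},
    {"slide":[0,0,0.4],"turn":[0,0,0],"grip":1},
    {"slide":[0,0,0.6],"turn":[0,0,0],"grip":1},
    {"slide":[0,0,0.7],"turn":[0,0,0],"grip":1},
    {"slide":[0,0,0.7],"turn":[0,0,0],"grip":1},
  ],
)

```text
time: 16.37
tcp_pos: [0.4588, -0.1823, 0.0475]
tcp_rot: [0.112, 0.994, -0.0, 0.0]
contact_force: [0.5, -0.4, -0.4]
grip_width: 0.0214
```

Still no seating force at the predicted height; continue in fine steps.

carry_out(
  commands=[
    {"slide":[0,0,0.1],"turn":[0,0,0],"grip":1},
    {"slide":[0,0,0.2],"turn":[0,0,0],"grip":1},
    {"slide":[0,0,0.3],"turn":[0,0,0],"grip":1},
    {"slide":[0,0,0.3],"turn":[0,0,0],"grip":1},
    {"slide":[0,0,0.3],"turn":[0,0,0],"grip":1},
  ],
)

```text
time: 16.78
tcp_pos: [0.4596, -0.1824, 0.0466]
tcp_rot: [0.112, 0.994, 0.001, 0.001]
contact_force: [-8.5, 3.3, 26.7]
grip_width: 0.0211
```

```bash
python3 - <<'E'
from h import *
goal([.4597,-.182,.0475],77.1)
E
```

```text
t 16.78 tcp [ 0.4596 -0.1824  0.0466] slide [ 0.    0.04 -0.09] turn [0.001 0.001 0.   ] F [-8.5  3.3 26.7] w 0.0211
```

Seated: 27 N upward at the predicted height. Release and rise.

carry_out(
  commands=[
    {"slide":[0,0,-0.1],"turn":[0,0,0],"grip":0.5},
    {"slide":[0,0,-0.2],"turn":[0,0,0],"grip":0.3},
    {"slide":[0,0,-0.2],"turn":[0,0,0],"grip":0},
    {"slide":[0,0,-0.2],"turn":[0,0,0],"grip":0},
    {"slide":[0,0,-0.2],"turn":[0,0,0],"grip":0},
  ],
)

```text
time: 17.2
tcp_pos: [0.4587, -0.1821, 0.0463]
tcp_rot: [0.112, 0.994, -0.0, -0.0]
contact_force: [-0.9, 1.1, 0.3]
grip_width: 0.0468
```

carry_out(
  commands=[
    {"slide":[0,0,-2],"turn":[0,0,0],"grip":0},
    {"slide":[0,0,-5],"turn":[0,0,0],"grip":0},
    {"slide":[0,0,-8],"turn":[0,0,0],"grip":0},
    {"slide":[0,0,-9],"turn":[0,0,0],"grip":0},
    {"slide":[0,0,-9],"turn":[0,0,0],"grip":0},
  ],
)

```text
time: 17.62
tcp_pos: [0.4605, -0.1827, 0.139]
tcp_rot: [0.112, 0.994, 0.0, 0.002]
contact_force: [0.2, -0.6, -0.4]
grip_width: 0.0798
```

```bash
python3 - <<'E'
from h import *
a=np.radians(-12.9); x=np.array([np.cos(a),np.sin(a)]); L=np.array([.458,-.1827]); C=L+.046*x; print('bore',C)
goal([*C,.15],77.1); goal([*C,.021],77.1)
w=snap('wrist','w8'); 
for X in ([.458,-.1827,.082],):
    u,v=proj(w,X); print(u,v,at_d(w,u,v))
c=snap('scene','s8'); u,v=proj(c,[.458,-.1827,.082]); print(u,v,[at_d(c,u,v+k).round(4).tolist() for k in (0,3,6)])
E
```

```text
bore [ 0.50283901 -0.19296951]
t 17.62 tcp [ 0.4605 -0.1827  0.139 ] slide [-4.36 -0.06 -1.08] turn [0.001 0.005 0.   ] F [ 0.2 -0.6 -0.4] w 0.0798
t 17.62 tcp [ 0.4605 -0.1827  0.139 ] slide [-4.3  -0.07 11.82] turn [0.001 0.005 0.   ] F [ 0.2 -0.6 -0.4] w 0.0798
254.36208980180558 200.128185620657 [ 0.45806551 -0.18271474  0.08178976]
194.0321692839483 151.30380164520935 [[0.4563, -0.1838, 0.0809], [0.4684, -0.1766, 0.0819], [0.4688, -0.177, 0.0751]]
```

Pin top measured at z = 0.082 (= 54 + 28 mm), so it's home. Now straddle the clamp at the bore.

carry_out(
  commands=[
    {"slide":[-2,-0.1,-0.5],"turn":[0,0,0],"grip":0},
    {"slide":[-4.3,-0.1,-0.5],"turn":[0,0,0],"grip":0},
    {"slide":[-4.3,-0.1,1],"turn":[0,0,0],"grip":0},
    {"slide":[-4.3,-0.1,2],"turn":[0,0,0],"grip":0},
    {"slide":[-4.3,-0.1,3],"turn":[0,0,0],"grip":0},
  ],
)

```text
time: 18.13
tcp_pos: [0.4989, -0.1926, 0.1039]
tcp_rot: [0.112, 0.994, -0.0, -0.002]
contact_force: [-0.8, 0.5, 1.6]
grip_width: 0.0871
```

```bash
python3 - <<'E'
from h import *
C=[.503,-.193]; goal([*C,.05],77.1); goal([*C,.012],77.1)
E
```

```text
t 18.13 tcp [ 0.4989 -0.1926  0.1039] slide [-0.43  0.05  5.39] turn [-0.001 -0.004  0.   ] F [-0.8  0.5  1.6] w 0.0871
t 18.13 tcp [ 0.4989 -0.1926  0.1039] slide [-0.44  0.05  9.19] turn [-0.001 -0.004  0.   ] F [-0.8  0.5  1.6] w 0.0871
```

carry_out(
  commands=[
    {"slide":[-0.3,0,2],"turn":[0,0,0],"grip":0},
    {"slide":[-0.3,0,4],"turn":[0,0,0],"grip":0},
    {"slide":[-0.3,0,6],"turn":[0,0,0],"grip":0},
    {"slide":[-0.3,0,7.3],"turn":[0,0,0],"grip":0},
    {"slide":[-0.3,0,7.5],"turn":[0,0,0],"grip":0},
  ],
)

```text
time: 18.55
tcp_pos: [0.5002, -0.1927, 0.028]
tcp_rot: [0.112, 0.994, 0.0, -0.003]
contact_force: [-0.4, 1.2, 0.2]
grip_width: 0.0869
```

carry_out(
  commands=[
    {"slide":[0,0,0.4],"turn":[0,0,0],"grip":0},
    {"slide":[0,0,0.8],"turn":[0,0,0],"grip":0},
    {"slide":[0,0,1.2],"turn":[0,0,0],"grip":0},
    {"slide":[0,0,1.6],"turn":[0,0,0],"grip":0},
    {"slide":[0,0,1.6],"turn":[0,0,0],"grip":0},
  ],
)

```text
time: 18.97
tcp_pos: [0.5032, -0.1933, 0.0151]
tcp_rot: [0.112, 0.994, 0.0, -0.0]
contact_force: [-1.0, -0.3, 0.7]
grip_width: 0.087
```

```bash
python3 - <<'E'
from h import *
C=[.503,-.193]; goal([*C,.012],77.1)
E
```

```text
t 18.97 tcp [ 0.5032 -0.1933  0.0151] slide [0.03 0.03 0.31] turn [ 0. -0.  0.] F [-1.  -0.3  0.7] w 0.087
```

Tips are at about z 0.028, clear on both sides. Squeeze.

carry_out(
  commands=[
    {"slide":[0,0,0.2],"turn":[0,0,0],"grip":1},
    {"slide":[0,0,0.2],"turn":[0,0,0],"grip":1},
    {"slide":[0,0,0.2],"turn":[0,0,0],"grip":1},
    {"slide":[0,0,0.2],"turn":[0,0,0],"grip":1},
    {"slide":[0,0,0.2],"turn":[0,0,0],"grip":1},
  ],
  force=50,
)

```text
time: 19.38
tcp_pos: [0.5035, -0.1935, 0.0136]
tcp_rot: [0.112, 0.994, -0.0, 0.0]
contact_force: [-0.1, -0.1, 0.4]
grip_width: 0.0617
```

carry_out(
  commands=[
    {"slide":[0,0,0],"turn":[0,0,0],"grip":1},
    {"slide":[0,0,0],"turn":[0,0,0],"grip":1},
    {"slide":[0,0,0],"turn":[0,0,0],"grip":1},
    {"slide":[0,0,0],"turn":[0,0,0],"grip":1},
    {"slide":[0,0,0],"turn":[0,0,0],"grip":1},
  ],
)

```text
time: 19.8
tcp_pos: [0.5035, -0.1933, 0.0135]
tcp_rot: [0.112, 0.994, 0.0, 0.0]
contact_force: [-0.5, 0.7, 1.7]
grip_width: 0.0474
```

carry_out(
  commands=[
    {"slide":[0,0,0],"turn":[0,0,0],"grip":1},
    {"slide":[0,0,0],"turn":[0,0,0],"grip":1},
    {"slide":[0,0,0],"turn":[0,0,0],"grip":1},
    {"slide":[0,0,0],"turn":[0,0,0],"grip":1},
    {"slide":[0,0,0],"turn":[0,0,0],"grip":1},
  ],
)

```text
time: 20.22
tcp_pos: [0.5035, -0.1933, 0.0135]
tcp_rot: [0.112, 0.994, 0.0, 0.0]
contact_force: [-1.0, 3.0, 2.7]
grip_width: 0.0474
```

```bash
python3 - <<'E'
from h import *
goal([.503,-.193,.012],77.1)
a=snap('scene','s9'); w=snap('wrist','w9'); q=np.round(proj(a,[.5,-.19,.06])).astype(int)
for X in ([.458,-.1827,.082],): u,v=proj(w,X); print(at_d(w,u,v))
u,v=proj(a,[.506,-.19,.07]); print('obj',[at_d(a,u,v+k).round(4).tolist() for k in (-3,0,3)])
A=cv2.resize(a['image'][q[1]-45:q[1]+45,q[0]-30:q[0]+30,::-1],(400,600),interpolation=cv2.INTER_CUBIC)
W=cv2.resize(w['image'][100:250,156:356,::-1],(400,300),interpolation=cv2.INTER_CUBIC)
t=arm.read_camera('top')['image'][:,:,::-1]; T=cv2.resize(t,(400,300))
cv2.imwrite('pics/c9.png',np.hstack([A,np.vstack([W,T])]))
E
```

```text
t 20.22 tcp [ 0.5035 -0.1933  0.0135] slide [0.05 0.02 0.15] turn [ 0. -0.  0.] F [-1.   3.   2.7] w 0.0474
[ 0.4580539  -0.18271044  0.08179821]
obj [[0.5494, -0.1584, 0.108], [0.5092, -0.1877, 0.0723], [0.5119, -0.1867, 0.0672]]
```

View pics/c9.png

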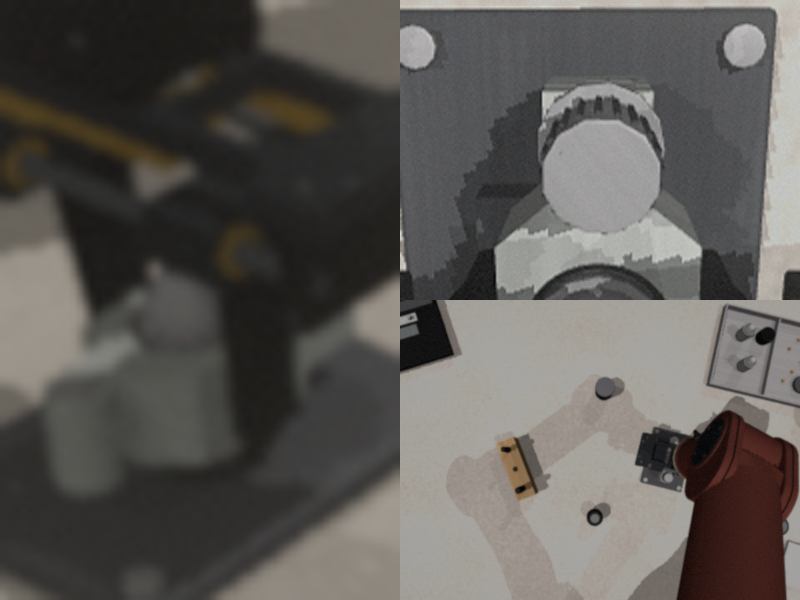

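The picture shows one finger on each half, objective upright, pin head flat on the lugs at (602,180), both drivers still in the stand, and the canister and eyepiece in place. I'll firm the squeeze slightly and hand in.

carry_out(
  commands=[
    {"slide":[0,0,0],"turn":[0,0,0],"grip":1},
    {"slide":[0,0,0],"turn":[0,0,0],"grip":1},
    {"slide":[0,0,0],"turn":[0,0,0],"grip":1},
    {"slide":[0,0,0],"turn":[0,0,0],"grip":1},
    {"slide":[0,0,0],"turn":[0,0,0],"grip":1},
  ],
  force=57,
)

```text
time: 20.78
tcp_pos: [0.5035, -0.1933, 0.0135]
tcp_rot: [0.112, 0.994, 0.0, 0.0]
contact_force: [-1.1, 2.4, 4.5]
grip_width: 0.0471
```

```bash
python3 - <<'E'
from h import *
goal([.503,-.193,.012],77.1); print(arm.job_done())
E
```

```text
t 20.78 tcp [ 0.5035 -0.1933  0.0135] slide [0.05 0.02 0.15] turn [0. 0. 0.] F [-1.1  2.4  4.5] w 0.0471
the job is handed in; nothing more can be done
None
```

The job is handed in at 20.8 s: the clamp is shut round the objective, the pin is home, and the gripper is still squeezing the two halves with 57 N.

**Last checks**
- **Clamp:** the swing ended against the stop with a 17.6 N reaction.
- **Pin:** it seated with a 27 N upward push. Its top measured 81.8 mm above the bench, against 82 mm when fully home.
- **Squeeze:** there is one finger on each half. The opening reads 47.1 mm against the nominal 48 mm, and the force at the wrist is about 5 N.
- **Rest of the scene:** the objective stands upright with its top at about 72 mm. In the last picture the nut drivers, canister and eyepiece are where they were.

**What disagreed:**
- **Fingertip height:** the camera depth showed the fingertips about 31 mm higher than the reported TCP and the stated 17 mm overhang imply. Because of this my first closing sweep passed over the open half without touching it. I corrected for the offset from then on, and the pin seated at the height it predicted.
- **Camera positions:** the top and wrist cameras differed by up to 3 mm on the pin's position in the stand.

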